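Nest a bezel cup and hold the board out over the tray

ROBOT

A 7-joint arm with a two-finger parallel gripper is mounted at the origin on a cart in front of the work surface, level with it; the furniture and walls round the work are solid. World frame = base frame: x ahead of the robot, y to its left, z up, the work surface at z = 0. Lengths are in m, angles in rad, forces in N, time in s.
With the tool pointing down it reaches from about 0.425 to 0.875 m from the base axis. Payload 4.7 kg.
Tool frame: the origin (TCP) lies midway between the tips of the shut fingers; the grasp point (between the pads) lies 19 mm behind it; z points along the fingers, y is the line along which they close (so a half turn about z gives the same grasp; the last joint's range is limited). The gripper opens to 85 mm and grips with 20 to 120 N. Pads are 22 mm wide; open, the fingers measure 114 mm over their backs; the gripper's body (76 mm by 85 mm) begins 54 mm behind the grasp point. The pads swing forward as they close: fully open they stand 13 mm farther back than shut.
Start: joints at [1.205, 0.321, -0.07, 1.45, 0.023, 1.371, -0.057], TCP at [0.241, -0.604, 0.231] pointing down, gripper open.
Joint ranges: [-2.86, 2.86], [-0.3, 2.09], [-1.38, 1.24], [0.06, 2.45], [-1.56, 4.7], [0.09, 2.05], [-2.69, 2.69]. Speed limits (rad/s): [2.57, 2.57, 3.14, 3.14, 3.14, 3.14, 3.14].

INTERFACE

Orientations are given as a rotation vector (axis times angle).
In Python, from plant import robot, imaging gives the robot as it stands.
- The arm moves only by the tool arm_command, never from a script. Its argument "plan" is a list of rows, each an object of numbers: "tx", "ty", "tz": the shift along the tool's x, y, z in mm; "yaw": the turn about the tool's z in degrees; "jaw": the opening, from 0 (shut) to 1 (fully open). A call has 1 to 20 rows; each row is the pose to reach, as a shift and turn from the pose commanded when the call began, along the tool's axes at that moment; what a row does not reach only later rows make up. A row lasts 1/12 s, in which the tool goes at most 41.7 mm and 7.16 degrees, less where a joint would pass 70% of its speed; a pose out of reach is approached as far as the arm can. A call with a gripper value outside its range is refused whole. The fingers move at their own pace and stop on an object; "grip_force" is the grip in N (left out, the last holds). Time passes only in rows, so rows that repeat a pose let the fingers close. It gives the time, the measured TCP pose, the force, the opening and the grip force at its end, in the units of the state.
- robot.get_obs(): the state, without advancing time (a new reading comes with each control period).
- imaging.read_camera(name): name is "side" or "top" or "wrist"; returns (picture, depth): 384x512x3 uint8, red, green, blue; 384x512 float32, m along the optical axis (not along the pixel's ray), 0 where there is no reading.
- imaging.camera_model(name): a dict with "K" (3x3 intrinsics, pixels), "world_from_camera" (4x4, takes a point from camera to world coordinates). Camera axes: x right, y down, z forward; pixel columns grow to the right and rows downward; lengths in m; the calibration is good to about 2 mm. A picture is of the moment at which its call begins: read the wrist's pose just before it. camera_model takes no time and is no camera call; for the wrist camera it gives the pose at the moment of the call.
- robot.finish_job(): hands the job in; it is judged then, once.
The state is a dict: "clock": time; "qpos": joint angles; "joint_vel": joint speeds; "joint_efforts": joint torques, N m; "position": TCP position; "eef_rot": TCP orientation; "contact_force": force on the tool from outside, world axes, zero at the start; "torque": the same for the moment, N m; "grip_width": finger opening in m; "gripper_force": force on a finger pad.
Only numpy, scipy, OpenCV 4.12 (cv2) and the standard library are available. Lean on these libraries where they do the work, as an engineer would, in place of code of your own. Each camera call takes 0.05 s, during which the arm holds its last target. There are 200 camera calls.

TASK

The stone in the brass bezel cup is about to be pressed out from behind: lay the cup rim down (closed back up) fully home in the pocket of the aluminium nest board and let go of it. Then take the board by its wooden grip and slide it out along its stand, without lifting or tipping it, until the line scribed across the board is level with the stand's steel front edge, so that the pocket hangs over the catch tray. The board would tip forward by itself there, so finish while still holding it, pressed lightly down flat on the stand and still; disturb nothing else on the bench.

Things in the scene. Friction and masses are not known exactly. Their poses are not given: they have to be found in the camera images.
- bezel: Brass rectangular bezel cup, loose, about 60 g: at the bottom a rim flange 36 x 30 mm, 4 mm thick; on it a closed box-shaped body 28 x 22 mm that rises to 18 mm. Starts rim down on the worktop. Origin: centre of the rim's underside. x along the 36 / 28 mm side, y along the 30 / 22 mm side, z up through the closed back (small dark hole in its middle). May go into the pocket either way round.
- nest_board: Loose aluminium board 160 x 60 x 12 mm, 0.26 kg, flat on the stand between its fences, 2 mm free each side. Origin: centre of underside; -x is the front end, which slides out (0 to 25 mm past the stand's edge at the start), +x the tail with the grip. Nothing latches it. With its line at the stand's edge its centre of mass is some 20 mm past the edge: it tips unless held.
- nest (a point): Centre of the floor of the pocket in the board, 50 mm from the board's origin towards the front, 7 mm above its underside, 5 mm below its top; axes as the board. The pocket is 39 (x) by 33 mm (y), 5 mm deep, its mouth chamfered by 1.5 mm all round; a smaller hole goes through its floor. Home: the rim's underside on this floor, 13 mm of the cup above the board.
- line (a point): Middle of the dark line scribed across the board's top, 95 mm from the front end, 15 mm from the board's origin towards the tail.
- grip (a point): Point in the middle of the dark wooden grip on the board's tail, 65 mm from the board's origin, 20 mm above the board's top. The grip is an upright block, 16 mm along the board's x, 40 mm along its y, 28 mm tall (12 to 40 mm above the board's underside), 7 mm in from the tail end, free on all four sides.
- stand: Hardwood slide stand, fixed, 150 mm (x) x 100 mm (y), top face 45 mm above the worktop; on it two brass fences along x, 64 mm apart inside, 9 mm wide, 8 mm high (lower than the board). Origin: centre of its underside. -x is the front, where the board slides out (towards about the robot's right); the board's axes are parallel to the stand's.
- stand_edge (a point): Middle of the stand's top front edge (a steel strip the full 100 mm width, visible on both sides of the board), 75 mm from the stand's origin towards -x, 45 mm above the worktop; axes as the stand.
- catch_dish: Small loose grey metal sorting tray, 68 x 91 x 11 mm, on the worktop in front of the stand, below where the pocket will hang; stays where it is. Origin: centre of its underside.
- loupe_loose: Loupe, 26 x 32 x 14 mm, loose, bystander. Origin: centre of its underside.
- tin: Round grey tin, 35 mm across, 21 mm tall, loose, bystander. Origin: centre of its underside.
- spool: Spool of solder wire, 36 mm across, 20 mm tall, loose, bystander. Origin: centre of its underside.
Mind the look-alikes: they are no part of the job. Leave any red look-alike of the bezel alone.

How it is judged:
On the way, in this order (a step that is already met when the one before it is completed fails the run):
1. the bezel cup lies rim down and fully home in the pocket, let go (horizontal distance between bezel and nest below 0.004 m and z of bezel in the frame of nest below 0.002 m and angle between the x axis of bezel and the x axis of nest_board, either way round below 0.2 rad and angle between bezel's own z axis and vertical below 0.08 rad and contact force between the fingers and bezel below 0.1 N), for 0.2 s.
2. the board is slid out to its line (x of line in the frame of stand_edge between -0.004 and 0.004 m), for 0.2 s.
At the end, for the whole second after the job is handed in: Cup rim down on the pocket floor (2 mm in height, 4 mm sideways, 0.08 rad tilt, 0.2 rad turn), fingers off it; line within 4 mm of the stand's front edge; board flat (3 mm, 0.035 rad) and pressing on the stand with over 1 N, at rest, the fingers holding or pressing it with over 1 N (all of step 1 and all of step 2 and z of nest_board in the frame of stand between 0.042 and 0.048 m and angle between nest_board's own z axis and vertical below 0.035 rad and contact force between nest_board and stand above 1 N and contact force between the fingers and nest_board above 1 N and linear speed of each of nest_board, bezel below 0.01 m/s); the arm keeps its last pose, push and grip.
It fails at once if the board tips or is tilted (angle between nest_board's own z axis and vertical above 0.12 rad).
It fails at once if the board is lifted off the stand (z of nest_board in the frame of stand above 0.06 m).
It fails at once if the catch tray is pushed away (distance of catch_dish from where it was at the start of the episode above 0.02 m).
It fails at once if a bystander is pushed away (distance of any of loupe_loose, tin, spool from where it was at the start of the episode above 0.02 m).
It also fails if it takes over 46 s, if anything falls off the work surface, if the arm or the gripper's body presses on something with over 40 N, if the wrist force passes 120 N, or if a joint passes its speed limit or range.

## Working session

There is one attempt and no reset: what is moved stays moved. The work goes in short steps, Python scripts to look and compute and a tool call to move; the robot and the scene stay as the last step left them, time stands still between calls to the robot, and variables do not carry over. Pictures are saved under pics/ and viewed, at most 10 in all, crops included, and the job is handed in when it is done.

Besides the shell and the picture viewer there is one more tool, called after "Emit:" by a JSON object that holds its "name" and its "arguments", one argument or row to a line. arm_command: Moves the arm, as the interface text tells. Its arguments: {"type":"object","properties":{"plan":{"type":"array"},"grip_force":{"type":"number"}},"required":["plan"]}

```bash
mkdir -p pics; ls; cat > h.py <<'E'
import numpy as np, cv2
from plant import robot, imaging
def grab(n):
    m=imaging.camera_model(n); p,d=imaging.read_camera(n)
    np.savez('/tmp/%s.npz'%n,p=p,d=d,K=m['K'],T=m['world_from_camera']); return p,d
def world(n):
    f=np.load('/tmp/%s.npz'%n); d=f['d']; K=f['K']; T=f['T']
    v,u=np.mgrid[:384,:512]
    c=np.stack([(u-K[0,2])/K[0,0]*d,(v-K[1,2])/K[1,1]*d,d],-1)
    return f['p'],d,c@T[:3,:3].T+T[:3,3]
E
python3 - <<'E'
from h import *
o=robot.get_obs(); print({k:np.round(v,3) for k,v in o.items()})
for n in('top','side'):
    p,d=grab(n); cv2.imwrite('pics/%s1.png'%n,cv2.resize(p[...,::-1],(800,600),interpolation=cv2.INTER_CUBIC))
    print(n,np.round(np.load('/tmp/%s.npz'%n)['T'],3))
E
```

```text
pics
{'clock': np.float64(0.0), 'qpos': array([ 1.205,  0.322, -0.07 ,  1.452,  0.023,  1.371, -0.057]), 'joint_vel': array([-0.002, -0.   , -0.001,  0.001,  0.   ,  0.001,  0.001]), 'joint_efforts': array([ 1.0000e-03, -4.9358e+01, -3.8200e-01, -3.1433e+01,  1.3000e-02,
        1.2000e-02, -0.0000e+00]), 'position': array([ 0.241, -0.603,  0.23 ]), 'eef_rot': array([-3.083e+00, -5.930e-01,  1.000e-03]), 'contact_force': array([ 0.455, -0.036,  0.133]), 'torque': array([-0.104, -0.009,  0.026]), 'gripper_force': np.float64(0.0), 'grip_width': np.float64(0.085)}
top [[ 0.028 -0.98   0.197  0.303]
 [-1.    -0.024  0.02  -0.008]
 [-0.015 -0.197 -0.98   1.028]
 [ 0.     0.     0.     1.   ]]
side [[-0.303 -0.449  0.841 -0.803]
 [-0.953  0.154 -0.261  0.404]
 [-0.012 -0.88  -0.474  0.822]
 [ 0.     0.     0.     1.   ]]
```

View pics/top1.png

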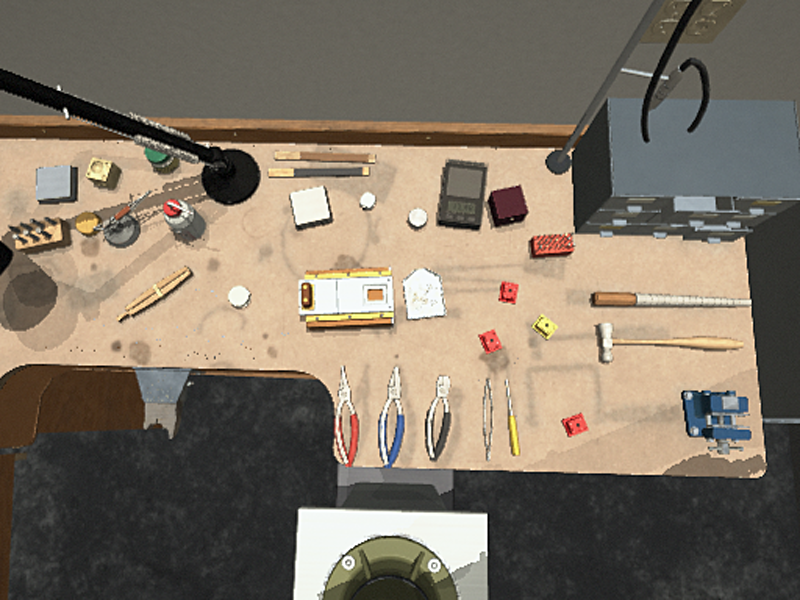

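View pics/side1.png

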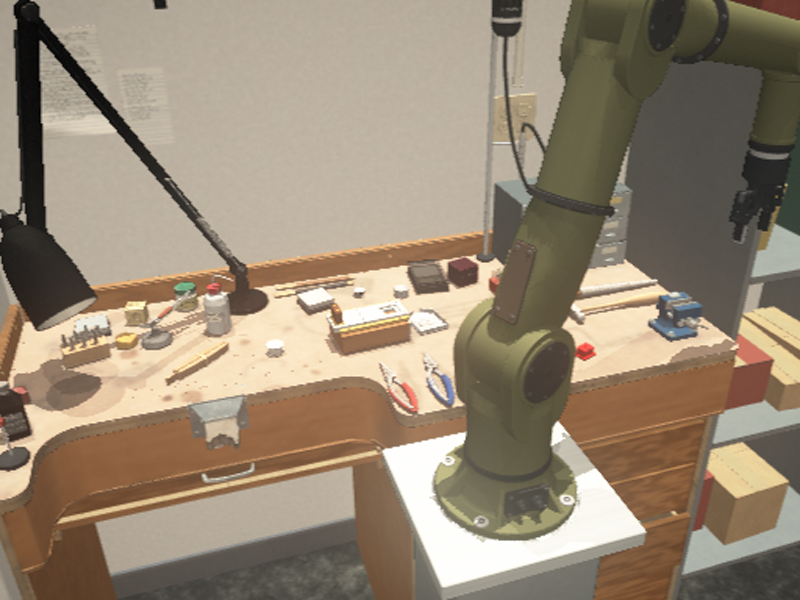

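The top view shows the stand at about (350,297), with the grip at (306,295), the pocket at (375,295) and the tray at (424,293). The brass bezel is at (544,326), with red look-alikes near it. I'll take coarse positions from this and refine them with the wrist camera.

```bash
cat >> h.py <<'E'
def rect(X,mask,name):
    n,l,s,c=cv2.connectedComponentsWithStats(mask.astype(np.uint8))
    for i in range(1,n):
        if s[i,4]<12: continue
        P=X[l==i]; r=cv2.minAreaRect((P[:,:2]*1000).astype(np.float32))
        print(name,'px',c[i].round(1),'n',s[i,4],'ctr',np.round(r[0],1),'size',np.round(r[1],1),'ang',round(r[2],1),'z',np.round(np.percentile(P[:,2],[5,50,95])*1000,1))
def totool(dx,dy):
    from scipy.spatial.transform import Rotation as R
    o=robot.get_obs(); return R.from_rotvec(o['eef_rot']).as_matrix().T@np.array([dx,dy,0])
E
python3 - <<'E'
from h import *
p,d,X=world('top')
hsv=cv2.cvtColor(p,cv2.COLOR_RGB2HSV); z=X[...,2]
roi=np.zeros(z.shape,bool); roi[195:225,330:365]=1
rect(X,roi&(hsv[...,0]>22)&(hsv[...,0]<35)&(hsv[...,1]>110),'bezel')
roi=np.zeros(z.shape,bool); roi[165:215,185:300]=1
rect(X,roi&(z>.050)&(z<.065),'board')
rect(X,roi&(z>.070),'grip')
rect(X,roi&(z>.036)&(z<.065),'stand')
rect(X,roi&(z>.004)&(z<.03),'tray')
E
```

```text
bezel px [348.3 208.6] n 109 ctr [ 383.3 -147. ] size [ 38.8 319.5] ang 36.9 z [ 1.6 17.5 20.4]
board px [222.4 189.2] n 1515 ctr [505.4  88.2] size [ 82.9 160.5] ang 4.4 z [51.4 56.1 59.7]
grip px [195.6 188.6] n 98 ctr [404.8  83.9] size [272.3  29.5] ang 35.7 z [72.  84.1 87.2]
stand px [223.3 190.2] n 2016 ctr [505.3  88.2] size [100.5 160.6] ang 4.2 z [43.4 54.8 59.3]
tray px [277.8 175.9] n 21 ctr [556.7 -67. ] size [43.6 10.7] ang 42.9 z [ 4.3  9.1 14.2]
tray px [260.9 177.2] n 18 ctr [552.3 -18.4] size [ 8.8 41.3] ang 55.9 z [ 4.2  7.8 12.5]
tray px [269.1 202.8] n 24 ctr [480.1 -44.8] size [ 5.9 50.1] ang 5.3 z [ 4.6  8.6 12.4]
tray px [223.4 209.4] n 78 ctr [456.   80.8] size [  1.5 147.6] ang 3.9 z [ 5.6 19.3 28.1]
```

```bash
python3 - <<'E'
from h import *
p,d,X=world('top')
b=X[209,348];print('bezel',b, d[200:218,340:357].min())
print(imaging.camera_model('wrist')['K'])
from scipy.spatial.transform import Rotation as R
o=robot.get_obs();r=R.from_rotvec(o['eef_rot']).as_matrix();print(r.round(3))
print('cam in tool',(r.T@(imaging.camera_model('wrist')['world_from_camera'][:3,3]-o['position'])).round(3), (r.T@imaging.camera_model('wrist')['world_from_camera'][:3,:3]).round(2))
print(totool(b[0]-.241,b[1]+.603))
E
```

```text
bezel [ 0.46520869 -0.25701464  0.02074043] 0.0
[[267.87876976   0.         258.43128038]
 [  0.         267.87876976 189.00598701]
 [  0.           0.           1.        ]]
[[ 0.929  0.371 -0.001]
 [ 0.371 -0.929  0.002]
 [-0.    -0.002 -1.   ]]
cam in tool [ 0.079 -0.    -0.143] [[-0.   -0.95 -0.31]
 [ 1.   -0.   -0.  ]
 [ 0.   -0.31  0.95]]
[ 0.33650411 -0.23820213  0.00036689]
```

Emit:
{"name": "arm_command", "arguments": {
  "plan": [
    {"tx":336,"ty":-238,"tz":100,"jaw":1},
    {"tx":336,"ty":-238,"tz":100,"jaw":1},
    {"tx":336,"ty":-238,"tz":100,"jaw":1},
    {"tx":336,"ty":-238,"tz":100,"jaw":1},
    {"tx":336,"ty":-238,"tz":100,"jaw":1},
    {"tx":336,"ty":-238,"tz":100,"jaw":1},
    {"tx":336,"ty":-238,"tz":100,"jaw":1},
    {"tx":336,"ty":-238,"tz":100,"jaw":1},
    {"tx":336,"ty":-238,"tz":100,"jaw":1},
    {"tx":336,"ty":-238,"tz":100,"jaw":1},
    {"tx":336,"ty":-238,"tz":100,"jaw":1},
    {"tx":336,"ty":-238,"tz":100,"jaw":1},
    {"tx":336,"ty":-238,"tz":100,"jaw":1},
    {"tx":336,"ty":-238,"tz":100,"jaw":1}
  ],
  "grip_force": 30
}}

```text
validation failed for argument at $.pl...
```

```bash
python3 - <<'E'
from h import *
o=robot.get_obs();print(o['clock'],o['position'],o['eef_rot'],o['joint_vel'].round(3))
p,d=grab('wrist'); cv2.imwrite('pics/w1.png',cv2.resize(p[...,::-1],(800,600),interpolation=cv2.INTER_CUBIC))
E
```

```text
0.1 [ 0.24073813 -0.60326969  0.23033972] [-3.08350197e+00 -5.92725666e-01  6.63386680e-04] [ 0.003 -0.002  0.001 -0.002  0.     0.001 -0.   ]
```

View pics/w1.png

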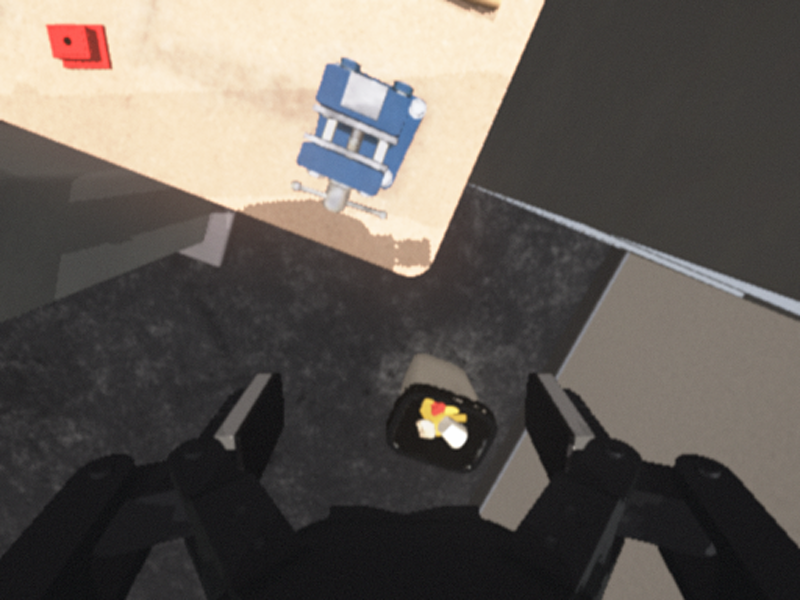

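The move was refused, so the arm hasn't moved. This picture shows the start view, with the vise at (365,130). I'll retry with all the fields filled in and stay high over the vise.

Emit:
{"name": "arm_command", "arguments": {
  "plan": [
    {"tx":30,"ty":-21,"tz":0,"yaw":0,"jaw":1.0},
    {"tx":60,"ty":-42,"tz":0,"yaw":0,"jaw":1.0},
    {"tx":94,"ty":-66,"tz":0,"yaw":0,"jaw":1.0},
    {"tx":128,"ty":-90,"tz":0,"yaw":0,"jaw":1.0},
    {"tx":162,"ty":-114,"tz":0,"yaw":0,"jaw":1.0},
    {"tx":194,"ty":-138,"tz":10,"yaw":0,"jaw":1.0},
    {"tx":226,"ty":-160,"tz":25,"yaw":0,"jaw":1.0},
    {"tx":258,"ty":-182,"tz":45,"yaw":0,"jaw":1.0},
    {"tx":288,"ty":-203,"tz":65,"yaw":0,"jaw":1.0},
    {"tx":315,"ty":-223,"tz":85,"yaw":0,"jaw":1.0},
    {"tx":336,"ty":-238,"tz":100,"yaw":0,"jaw":1.0},
    {"tx":336,"ty":-238,"tz":100,"yaw":0,"jaw":1.0},
    {"tx":336,"ty":-238,"tz":100,"yaw":0,"jaw":1.0}
  ],
  "grip_force": 30
}}

```text
clock: 1.23
position: [0.4648, -0.2559, 0.1301]
eef_rot: [-3.082, -0.599, 0.003]
contact_force: [-0.6, -0.9, -0.5]
grip_width: 0.0857
gripper_force: 0.0
```

```bash
python3 - <<'E'
from h import *
o=robot.get_obs();print(o['clock'],o['position'],o['eef_rot'],o['joint_vel'].round(3))
p,d=grab('wrist'); cv2.imwrite('pics/w2.png',cv2.resize(p[...,::-1],(800,600),interpolation=cv2.INTER_CUBIC))
p,d,X=world('wrist');z=X[...,2];hsv=cv2.cvtColor(p,cv2.COLOR_RGB2HSV)
near=(d>0)&(abs(X[...,0]-.465)<.06)&(abs(X[...,1]+.257)<.06)&(hsv[...,0]>18)&(hsv[...,0]<36)&(hsv[...,1]>110)
rect(X,near&(z>.015)&(z<.022),'body top'); rect(X,near&(z>.0015)&(z<.022),'all')
E
```

```text
1.2333 [ 0.4648289  -0.25591657  0.13011194] [-3.08208099e+00 -5.99172376e-01  2.79987824e-03] [ 0.035 -0.018  0.051 -0.03   0.017  0.006  0.008]
body top px [272.2 192.1] n 12 ctr [ 463.2 -270.3] size [2.4 4. ] ang 30.4 z [18.3 18.7 20.2]
all px [270.2 164.8] n 52 ctr [ 484.4 -259.8] size [12.6  5.6] ang 51.5 z [3.4 4.4 6.1]
all px [272.2 192.1] n 12 ctr [ 463.2 -270.3] size [2.4 4. ] ang 30.4 z [18.3 18.7 20.2]
```

View pics/w2.png

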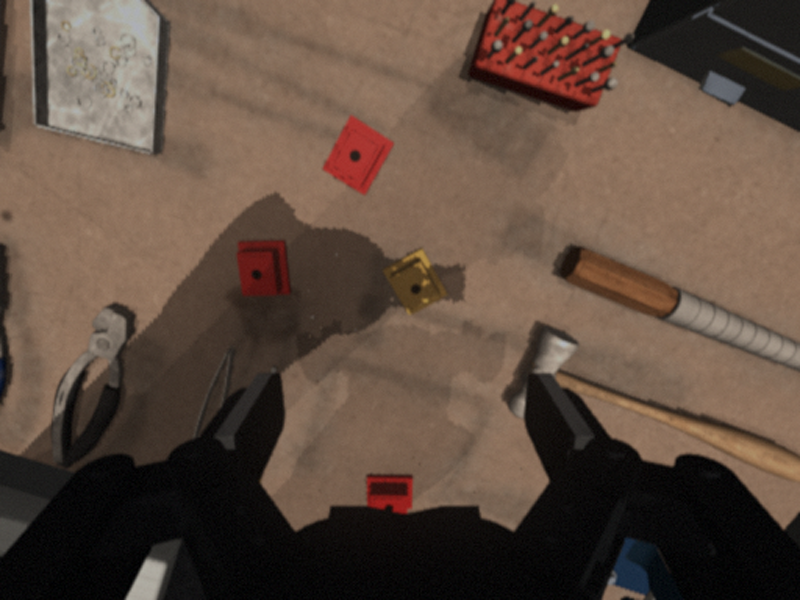

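The bezel is near (415,282), with red look-alikes at (265,268), (357,155) and (390,492). I'll segment it by height instead of colour.

```bash
python3 - <<'E'
from h import *
p,d,X=world('wrist');z=X[...,2]
roi=np.zeros(z.shape,bool); roi[150:210,235:300]=1; roi&=d>0
t=roi&(z>.0145)&(z<.024); a=roi&(z>.002)&(z<.024); a[:, 290:]=0
rect(X,t,'top'); rect(X,a,'all')
print('floor',np.median(z[215:225,260:290]))
for n,m in(('top',t),('all',a)):
    q=X[m]; print(n,q[:,:2].mean(0).round(4))
print(hsv:=cv2.cvtColor(p,cv2.COLOR_RGB2HSV)[165:200:4,245:290:5].tolist()) if 0 else None
E
```

```text
top px [265.3 183.9] n 625 ctr [ 467.9 -261.1] size [28.4 22.1] ang 51.5 z [17.3 18.9 20. ]
all px [265.1 180.3] n 987 ctr [ 467.5 -261.5] size [38.1 31. ] ang 53.2 z [ 3.8 18.2 19.9]
floor 0.00048449009325648995
top [ 0.4684 -0.2608]
all [ 0.4705 -0.2598]
```

Emit:
{"name": "arm_command", "arguments": {
  "plan": [
    {"tx":1,"ty":6,"tz":5,"yaw":7,"jaw":0.7},
    {"tx":1,"ty":6,"tz":15,"yaw":14,"jaw":0.6},
    {"tx":1,"ty":6,"tz":25,"yaw":21,"jaw":0.6},
    {"tx":1,"ty":6,"tz":35,"yaw":28,"jaw":0.6},
    {"tx":1,"ty":6,"tz":45,"yaw":35,"jaw":0.6},
    {"tx":1,"ty":6,"tz":55,"yaw":42,"jaw":0.6},
    {"tx":1,"ty":6,"tz":65,"yaw":49,"jaw":0.6},
    {"tx":1,"ty":6,"tz":70,"yaw":56,"jaw":0.6},
    {"tx":1,"ty":6,"tz":75,"yaw":60,"jaw":0.6},
    {"tx":1,"ty":6,"tz":75,"yaw":60,"jaw":0.6},
    {"tx":1,"ty":6,"tz":75,"yaw":60,"jaw":0.6}
  ]
}}

```text
clock: 2.2
position: [0.4674, -0.2651, 0.0568]
eef_rot: [2.967, -1.029, 0.001]
contact_force: [0.2, 0.1, 0.3]
grip_width: 0.0511
gripper_force: 0.0
```

```bash
python3 - <<'E'
from h import *
o=robot.get_obs();print(o['clock'],o['position'],o['eef_rot'],o['joint_vel'].round(3),o['grip_width'])
p,d=grab('wrist'); cv2.imwrite('pics/w3.png',cv2.resize(p[...,::-1],(800,600),interpolation=cv2.INTER_CUBIC))
p,d,X=world('wrist');z=X[...,2]
near=(d>0)&(abs(X[...,0]-.468)<.028)&(abs(X[...,1]+.261)<.028)
rect(X,near&(z>.0145)&(z<.024),'top'); rect(X,near&(z>.0025)&(z<.024),'all')
E
```

```text
2.2 [ 0.46744455 -0.26505687  0.05682222] [ 2.96729605e+00 -1.02920669e+00  8.38926759e-04] [-0.001 -0.007 -0.015 -0.005 -0.003 -0.001  0.002] 0.05114800878444451
top px [253.5 216. ] n 1098 ctr [ 468.2 -261. ] size [27.8 22.4] ang 50.7 z [17.5 18.9 20. ]
all px [254.  210.4] n 1773 ctr [ 468.1 -261. ] size [36.1 30.5] ang 51.8 z [ 3.9 18.3 19.8]
```

View pics/w3.png

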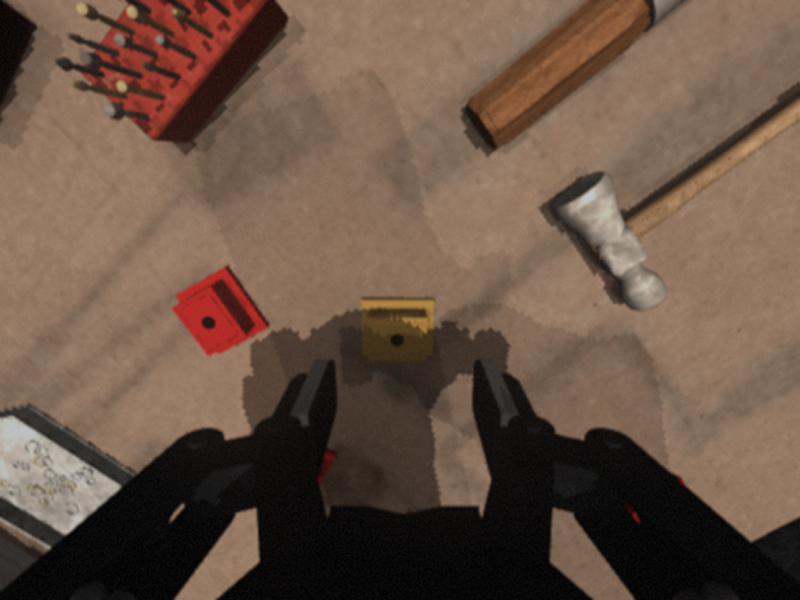

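The bezel at (397,330) is aligned with the fingers. I'll correct by (-2,-4) mm, go down and grip.

Emit:
{"name": "arm_command", "arguments": {
  "plan": [
    {"tx":-2,"ty":-4,"tz":10,"yaw":0,"jaw":0.6},
    {"tx":-2,"ty":-4,"tz":24,"yaw":0,"jaw":0.6},
    {"tx":-2,"ty":-4,"tz":36,"yaw":0,"jaw":0.6},
    {"tx":-2,"ty":-4,"tz":45,"yaw":0,"jaw":0.6},
    {"tx":-2,"ty":-4,"tz":50,"yaw":0,"jaw":0.6},
    {"tx":-2,"ty":-4,"tz":50,"yaw":0,"jaw":0.6},
    {"tx":-2,"ty":-4,"tz":50,"yaw":0,"jaw":0.3},
    {"tx":-2,"ty":-4,"tz":50,"yaw":0,"jaw":0.1},
    {"tx":-2,"ty":-4,"tz":50,"yaw":0,"jaw":0.1},
    {"tx":-2,"ty":-4,"tz":50,"yaw":0,"jaw":0.1},
    {"tx":-2,"ty":-4,"tz":50,"yaw":0,"jaw":0.1}
  ],
  "grip_force": 40
}}

```text
clock: 3.17
position: [0.4694, -0.2592, 0.007]
eef_rot: [2.968, -1.029, 0.002]
contact_force: [1.3, -0.3, 1.7]
grip_width: 0.0271
gripper_force: 40.3
```

Emit:
{"name": "arm_command", "arguments": {
  "plan": [
    {"tx":0,"ty":0,"tz":-15,"yaw":0,"jaw":0.1},
    {"tx":0,"ty":0,"tz":-45,"yaw":0,"jaw":0.1},
    {"tx":-5,"ty":-6,"tz":-80,"yaw":0,"jaw":0.1},
    {"tx":-20,"ty":-23,"tz":-110,"yaw":-6,"jaw":0.1},
    {"tx":-42,"ty":-48,"tz":-130,"yaw":-12,"jaw":0.1},
    {"tx":-67,"ty":-77,"tz":-135,"yaw":-18,"jaw":0.1},
    {"tx":-92,"ty":-106,"tz":-135,"yaw":-24,"jaw":0.1},
    {"tx":-117,"ty":-135,"tz":-135,"yaw":-30,"jaw":0.1},
    {"tx":-142,"ty":-164,"tz":-135,"yaw":-36,"jaw":0.1},
    {"tx":-167,"ty":-193,"tz":-135,"yaw":-42,"jaw":0.1},
    {"tx":-188,"ty":-217,"tz":-135,"yaw":-42,"jaw":0.1},
    {"tx":-203,"ty":-234,"tz":-135,"yaw":-42,"jaw":0.1},
    {"tx":-203,"ty":-234,"tz":-135,"yaw":-42,"jaw":0.1},
    {"tx":-203,"ty":-234,"tz":-135,"yaw":-42,"jaw":0.1},
    {"tx":-203,"ty":-234,"tz":-135,"yaw":-42,"jaw":0.1}
  ]
}}

```text
clock: 4.42
position: [0.4542, 0.0496, 0.1412]
eef_rot: [3.139, 0.102, -0.0]
contact_force: [-1.4, -0.5, -0.9]
grip_width: 0.0269
gripper_force: 40.1
```

```bash
python3 - <<'E'
from h import *
o=robot.get_obs();print(o['clock'],o['position'],o['eef_rot'],o['joint_vel'].round(3),o['grip_width'],o['contact_force'])
p,d=grab('wrist'); cv2.imwrite('pics/w4.png',cv2.resize(p[...,::-1],(800,600),interpolation=cv2.INTER_CUBIC))
E
```

```text
4.4167 [0.45417674 0.04959871 0.14123941] [ 3.13910383e+00  1.02206829e-01 -1.05763361e-04] [ 0.013  0.003  0.017  0.001 -0.003 -0.    -0.003] 0.026886694618427544 [-1.35851626 -0.530655   -0.89072393]
```

View pics/w4.png

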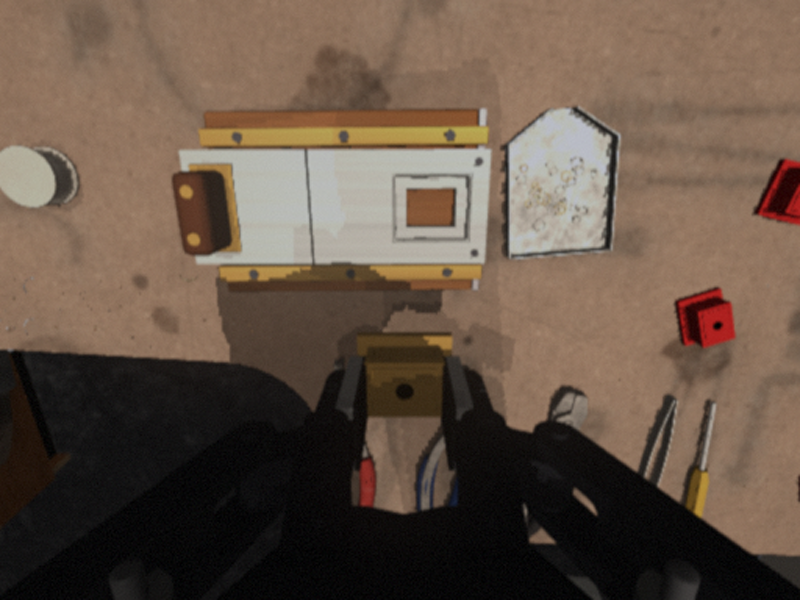

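The picture shows the cup held squarely at (404,392). The pocket mouth spans (393–468, 175–241), the line runs from (306,150) to (314,265), the steel edge shows at (484,115) and (476,283), and the grip is at (200,212).

```bash
cat >> h.py <<'E'
def onplane(n,uv,h):
    f=np.load('/tmp/%s.npz'%n);K,T=f['K'],f['T']; uv=np.atleast_2d(uv)
    r=np.c_[(uv[:,0]-K[0,2])/K[0,0],(uv[:,1]-K[1,2])/K[1,1],np.ones(len(uv))]@T[:3,:3].T
    return T[:3,3]+r*((h-T[2,3])/r[:,2])[:,None]
E
python3 - <<'E'
from h import *
p,d,X=world('wrist');z=X[...,2];hsv=cv2.cvtColor(p,cv2.COLOR_RGB2HSV);v,u=np.mgrid[:384,:512]
W=(u>110)&(u<320)&(v>85)&(v<180)&(d>0)
print('board z',np.median(z[105:160,205:240]),'floor',np.median(z[60:65,400:450]))
b=W&(z>.05)&(z<.064)&(hsv[...,1]<70); b=cv2.morphologyEx(b.astype(np.uint8),cv2.MORPH_OPEN,np.ones((3,3)))
rect(X,b>0,'board')
C=(u>245)&(u<305)&(v>105)&(v<160)
for s in (.0545,.0535): rect(X,C&(z<s),'pocket')
px=np.array([(393,175),(468,175.5),(468.5,240),(393,241)])*.64
q=onplane('wrist',px,.057)[:,:2]*1000; print('mouth',q.mean(0),q.round(1).tolist())
for n,pp,h in(('line',[(306,150),(314,265)],.057),('edge',[(488,113),(485,140),(478,275),(475,290)],.045),('boardfront',[(491,150),(487,262)],.057)):
    print(n,(onplane('wrist',np.array(pp)*.64,h)*1000).round(1)[:,:2].tolist())
rect(X,W&(z>.078)&(z<.1)&(u<160),'grip')
rect(X,(v>205)&(v<275)&(u>225)&(u<290)&(d>0)&(z>.14)&(hsv[...,1]>90),'cup back')
g=(v>205)&(v<275)&(u>225)&(u<290)
print('cup z',np.percentile(z[235:262,238:280],[5,50,95]),'flange z',np.median(z[214:219,232:285]))
E
```

```text
board z 0.057461295784744904 floor 0.00023071303644098262
board px [151.1  87.4] n 19 ctr [538.2 141.9] size [2.3 4.1] ang 3.6 z [53.  54.2 55. ]
board px [219.5  87.5] n 16 ctr [541.8  87.1] size [2.4 2.7] ang 4.4 z [52.3 53.9 54.9]
board px [287.5  87. ] n 12 ctr [545.6  32.6] size [1.5 2.4] ang 3.1 z [53.3 54.  54.6]
board px [223.5 131.4] n 11506 ctr [504.9  89.2] size [ 60.3 160.8] ang 3.7 z [52.6 57.4 58.5]
board px [223.6 174.6] n 15 ctr [469.5  82.1] size [3.  2.8] ang 5.8 z [52.9 53.9 54.6]
board px [285.5 174. ] n 12 ctr [473.7  27.4] size [2.1 2.6] ang 5.4 z [52.7 54.3 55.3]
board px [162.  175.5] n 12 ctr [465.3 136.6] size [2.6 2. ] ang 11.4 z [53.2 54.2 55. ]
pocket px [275.6 132.9] n 1795 ctr [508.2  38.9] size [32.9 39.5] ang 5.0 z [44.7 51.6 53.4]
pocket px [275.4 132.8] n 1731 ctr [508.2  38.8] size [32.2 38.9] ang 3.6 z [44.7 51.5 53.2]
mouth [508.61520144  39.22747302] [[524.6, 60.3], [526.9, 21.2], [493.1, 17.1], [489.9, 58.3]]
line [[534.0, 105.5], [473.6, 101.5]]
edge [[558.7, 12.4], [545.4, 12.4], [470.7, 7.2], [461.3, 7.9]]
boardfront [[540.1, 10.8], [481.5, 5.5]]
grip px [124.8 136.4] n 1247 ctr [501.2 153.2] size [39.1 16.2] ang 4.1 z [80.1 84.9 86.5]
cup back px [258.4 245.7] n 2465 ctr [454.6  50. ] size [23.7 30.3] ang 4.0 z [143.8 153.1 164.7]
cup z [0.15237013 0.15334757 0.15426877] flange z 0.13849155268979912
```

```bash
python3 - <<'E'
from h import *
p,d,X=world('wrist');z=X[...,2];v,u=np.mgrid[:384,:512];hsv=cv2.cvtColor(p,cv2.COLOR_RGB2HSV)
m=(v>205)&(v<275)&(u>225)&(u<290)&(z>.1505)&(z<.156)&(hsv[...,1]>90)
rect(X,m,'back')
m=(v>205)&(v<275)&(u>225)&(u<295)&(z>.136)&(z<.1425)&(hsv[...,1]>90)
rect(X,m,'flange')
k=hsv[235:262,238:280,2]; j=np.argwhere(k<30)+[235,238]; print('hole',j.mean(0), onplane('wrist',j.mean(0)[::-1],.152)*1000)
E
```

```text
back px [258.6 248.5] n 1865 ctr [454.4  50. ] size [23.4 29.2] ang 4.1 z [151.8 153.2 154.2]
flange px [258.5 219.2] n 690 ctr [465.7  50.7] size [ 8.8 36.1] ang 3.4 z [137.1 138.8 141.5]
hole [250.10526316 258.5       ] [[453.92941134  50.02874158 152.        ]]
```

Emit:
{"name": "arm_command", "arguments": {
  "plan": [
    {"tx":20,"ty":5,"tz":0,"yaw":0,"jaw":0.1},
    {"tx":40,"ty":11,"tz":5,"yaw":0,"jaw":0.1},
    {"tx":53,"ty":14.5,"tz":20,"yaw":0,"jaw":0.1},
    {"tx":53,"ty":14.5,"tz":40,"yaw":0,"jaw":0.1},
    {"tx":53,"ty":14.5,"tz":58,"yaw":0,"jaw":0.1},
    {"tx":53,"ty":14.5,"tz":70,"yaw":0,"jaw":0.1},
    {"tx":53,"ty":14.5,"tz":72,"yaw":0,"jaw":0.1},
    {"tx":53,"ty":14.5,"tz":72,"yaw":0,"jaw":0.1},
    {"tx":53,"ty":14.5,"tz":72,"yaw":0,"jaw":0.1}
  ]
}}

```text
clock: 5.22
position: [0.5086, 0.0391, 0.07]
eef_rot: [3.14, 0.102, 0.002]
contact_force: [0.0, -0.5, -0.4]
grip_width: 0.0268
gripper_force: 40.1
```

```bash
python3 - <<'E'
from h import *
o=robot.get_obs();print(o['clock'],o['position'],o['eef_rot'],o['joint_vel'].round(3),o['contact_force'])
p,d=grab('wrist'); cv2.imwrite('pics/w5.png',cv2.resize(p[150:342,128:384,::-1],(800,600),interpolation=cv2.INTER_CUBIC))
p,d,X=world('wrist');z=X[...,2];v,u=np.mgrid[:384,:512];hsv=cv2.cvtColor(p,cv2.COLOR_RGB2HSV)
W=(d>0)&(abs(X[...,0]-.508)<.025)&(abs(X[...,1]-.039)<.03)
rect(X,W&(z>.074)&(z<.085)&(hsv[...,1]>90),'back')
E
```

```text
5.2167 [0.50862128 0.03910834 0.07001483] [3.13967180e+00 1.01995197e-01 1.69058219e-03] [-0.003 -0.011 -0.005 -0.011 -0.001 -0.001 -0.002] [ 0.03592838 -0.46333823 -0.42708826]
back px [258.3 246. ] n 1996 ctr [509.4  39.4] size [23.1 29.1] ang 5.1 z [76.4 81.8 83. ]
```

View pics/w5.png

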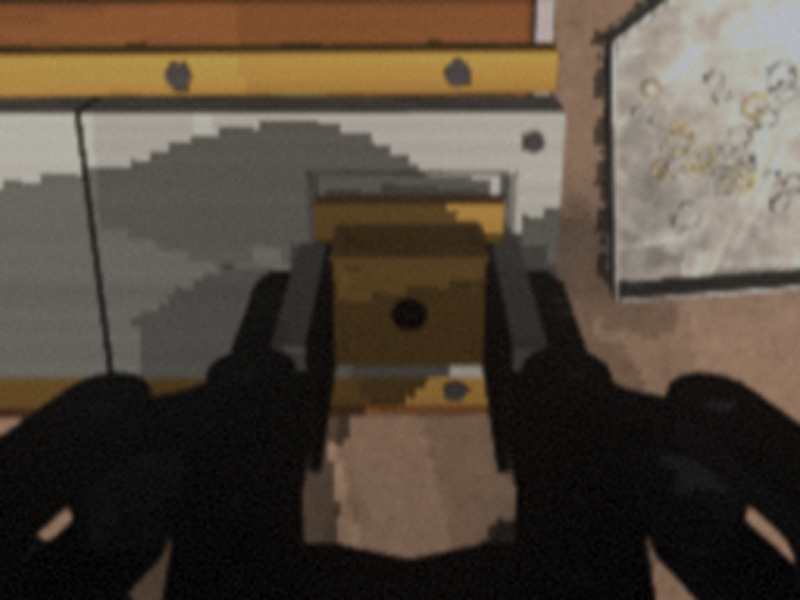

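The flange (314–503) is centred in the pocket mouth (308–513), so I'll lower it.

Emit:
{"name": "arm_command", "arguments": {
  "plan": [
    {"tx":0,"ty":0,"tz":4,"yaw":0,"jaw":0.1},
    {"tx":0,"ty":0,"tz":7,"yaw":0,"jaw":0.1},
    {"tx":0,"ty":0,"tz":9,"yaw":0,"jaw":0.1},
    {"tx":0,"ty":0,"tz":10.5,"yaw":0,"jaw":0.1},
    {"tx":0,"ty":0,"tz":11.5,"yaw":0,"jaw":0.1},
    {"tx":0,"ty":0,"tz":11.5,"yaw":0,"jaw":0.1},
    {"tx":0,"ty":0,"tz":11.5,"yaw":0,"jaw":0.1}
  ]
}}

```text
clock: 5.85
position: [0.508, 0.0395, 0.0589]
eef_rot: [3.139, 0.103, -0.001]
contact_force: [-4.0, -0.4, 8.9]
grip_width: 0.0268
gripper_force: 41.0
```

It's home: the height is right and I can feel the floor contact. I'll release and rise.

Emit:
{"name": "arm_command", "arguments": {
  "plan": [
    {"tx":0,"ty":0,"tz":11,"yaw":0,"jaw":0.45},
    {"tx":0,"ty":0,"tz":11,"yaw":0,"jaw":0.45},
    {"tx":0,"ty":0,"tz":11,"yaw":0,"jaw":0.45},
    {"tx":0,"ty":0,"tz":11,"yaw":0,"jaw":0.45},
    {"tx":0,"ty":0,"tz":0,"yaw":0,"jaw":0.45},
    {"tx":0,"ty":0,"tz":-20,"yaw":0,"jaw":0.45},
    {"tx":0,"ty":0,"tz":-50,"yaw":0,"jaw":0.45},
    {"tx":-20,"ty":-5,"tz":-70,"yaw":0,"jaw":0.6},
    {"tx":-45,"ty":-20,"tz":-70,"yaw":0,"jaw":0.6},
    {"tx":-50,"ty":-40,"tz":-70,"yaw":0,"jaw":0.6},
    {"tx":-50,"ty":-50,"tz":-70,"yaw":0,"jaw":0.6},
    {"tx":-50,"ty":-50,"tz":-70,"yaw":0,"jaw":0.6},
    {"tx":-50,"ty":-50,"tz":-70,"yaw":0,"jaw":0.6}
  ]
}}

```text
clock: 6.93
position: [0.4555, 0.0862, 0.1279]
eef_rot: [3.14, 0.105, 0.001]
contact_force: [-0.5, -0.2, -0.4]
grip_width: 0.0513
gripper_force: 0.0
```

```bash
cat > m.py <<'E'
from h import *
o=robot.get_obs();print(o['clock'],o['position'],o['eef_rot'],abs(o['joint_vel']).max().round(3))
grab('wrist'); p,d,X=world('wrist');z=X[...,2];hsv=cv2.cvtColor(p,cv2.COLOR_RGB2HSV)
cv2.imwrite('pics/w%d.png'%(o['clock']*100),cv2.resize(p[...,::-1],(800,600),interpolation=cv2.INTER_CUBIC))
W=(d>0)&(X[...,0]>.44)&(X[...,0]<.57)&(X[...,1]>-.15)&(X[...,1]<.2)
rect(X,W&(z>.065)&(z<.076)&(hsv[...,1]>90),'cup back')
rect(X,W&(z>.0555)&(z<.063)&(hsv[...,1]<90),'board')
rect(X,W&(z>.081)&(z<.1),'grip')
E
python3 m.py; ls pics
```

```text
6.9333 [0.45554917 0.08617671 0.12785657] [3.13956386e+00 1.05327689e-01 9.89492841e-04] 0.025
cup back px [178.8 120.6] n 53 ctr [517.6 149.9] size [16.8  6.8] ang 48.9 z [65.8 71.3 75.6]
cup back px [325.6 142.4] n 1136 ctr [508.3  39.6] size [22.2 28.4] ang 3.4 z [68.8 70.7 71.9]
cup back px [184.8 164.3] n 18 ctr [485.8 144.6] size [0.9 6.6] ang 84.4 z [66.3 72.2 75.2]
board px [263.3 137.8] n 11524 ctr [505.   88.4] size [ 60.1 160.8] ang 3.8 z [56.3 57.4 58.5]
grip px [168.3 144.1] n 1254 ctr [501.4 153. ] size [39.1 16.2] ang 3.0 z [82.3 85.  86.4]
side1.png
top1.png
w1.png
w2.png
w3.png
w4.png
w5.png
w693.png
```

```bash
python3 - <<'E'
from h import *
p,d,X=world('wrist');z=X[...,2];hsv=cv2.cvtColor(p,cv2.COLOR_RGB2HSV)
th=np.deg2rad(3.8);a=np.array([-np.sin(th),np.cos(th)]);b=np.array([np.cos(th),np.sin(th)])
q=X[...,:2]*1000-[505,88.7]; s=q@a;t=q@b
for lo,hi in((.0425,.0485),(.0505,.056)):
  for side in(1,-1):
    m=(d>0)&(t*side>(42 if lo<.05 else 33))&(t*side<(50 if lo<.05 else 40))&(z>lo)&(z<hi)&(abs(s)<120)
    st=m&(hsv[...,1]<60)
    print(lo,side,m.sum(),np.percentile(s[m],[0.5,1,50,99,99.5]).round(1),'steel',st.sum(),np.percentile(s[st],[2,50,98]).round(1) if st.any() else '')
m=(d>0)&(z>.0425)&(z<.065)&(abs(t)<54)&(abs(s)<120); 
m2=m&(abs(t)>33); rect(X,m2,'sides')
# dark line on board
g=hsv[...,2]; l=(abs(t)<26)&(s>8)&(s<24)&(z>.054)&(z<.06)&(g<g[(abs(t)<26)&(s>8)&(s<24)].mean()*.75)
print('line s',np.median(s[l]),l.sum())
mm=(d>0)&(z>.0555)&(z<.06)&(hsv[...,1]<90)&(abs(t)<28)&(abs(s)<100); print('board s',np.percentile(s[mm],[.2,99.8]))
E
```

```text
0.0425 1 1969 [-78.  -77.1  -4.6  68.9  69.8] steel 56 [-78.5 -76.5 -74.9]
0.0425 -1 1087 [-78.7 -77.8  -9.   68.3  69.1] steel 33 [-79.5 -77.3 -75.3]
0.0505 1 1754 [-77.8 -76.9  -3.7  69.   69.9] steel 72 [-60.6  -4.4  52.5]
0.0505 -1 1396 [-78.6 -77.8  -4.3  68.6  69.5] steel 42 [-60.4  -4.3  51.4]
sides px [266.6  85.3] n 4351 ctr [547.1  87.5] size [ 16.6 150.2] ang 3.8 z [44.3 47.2 54.3]
sides px [264.3 187. ] n 2591 ctr [464.1  81.5] size [ 17.4 150.1] ang 4.2 z [44.6 52.8 54.3]
line s 14.662143623723953 97
board s [-79.99980728  78.8175381 ]
```

View pics/w693.png

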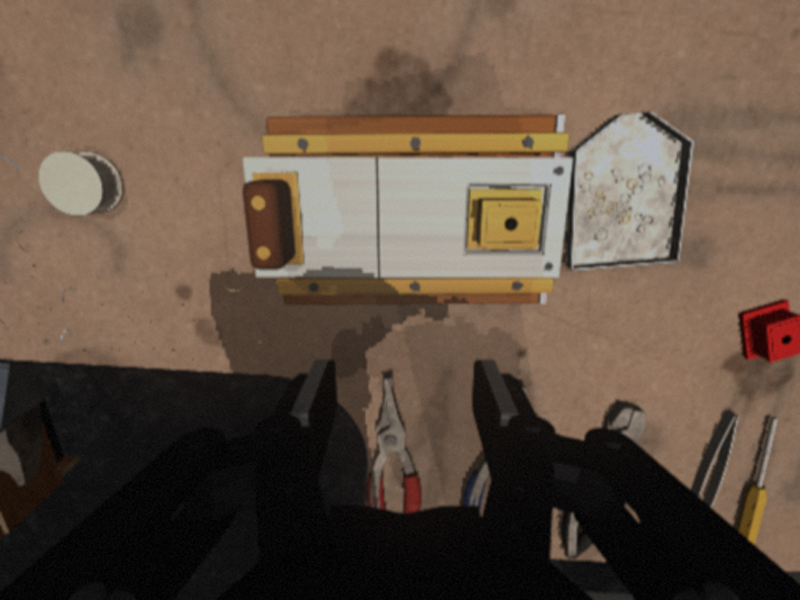

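The cup is home (its back at z ≈ 70.7 mm against the expected 70). The edge sits at s = -79.2 mm and the line at s = +14.7 mm, so the slide is 94 mm. That agrees with 95 mm minus the 0.8 mm overhang. Next I'll take the wooden grip.

Emit:
{"name": "arm_command", "arguments": {
  "plan": [
    {"tx":20,"ty":-25,"tz":0,"yaw":0,"jaw":0.6},
    {"tx":40,"ty":-50,"tz":0,"yaw":0,"jaw":0.6},
    {"tx":50,"ty":-64,"tz":5,"yaw":0,"jaw":0.6},
    {"tx":50,"ty":-64,"tz":20,"yaw":0,"jaw":0.6},
    {"tx":50,"ty":-64,"tz":40,"yaw":0,"jaw":0.6},
    {"tx":50,"ty":-64,"tz":56,"yaw":0,"jaw":0.6},
    {"tx":50,"ty":-64,"tz":64,"yaw":0,"jaw":0.6},
    {"tx":50,"ty":-64,"tz":65,"yaw":0,"jaw":0.6},
    {"tx":50,"ty":-64,"tz":65,"yaw":0,"jaw":0.6}
  ]
}}

```text
clock: 7.73
position: [0.5008, 0.1526, 0.0623]
eef_rot: [-3.14, -0.101, 0.002]
contact_force: [0.7, 0.2, -0.1]
grip_width: 0.051
gripper_force: 0.0
```

Emit:
{"name": "arm_command", "arguments": {
  "plan": [
    {"tx":0,"ty":0,"tz":0,"yaw":0,"jaw":0.4},
    {"tx":0,"ty":0,"tz":0,"yaw":0,"jaw":0.28},
    {"tx":0,"ty":0,"tz":0,"yaw":0,"jaw":0.15},
    {"tx":0,"ty":0,"tz":0,"yaw":0,"jaw":0.05},
    {"tx":0,"ty":0,"tz":0,"yaw":0,"jaw":0.05},
    {"tx":0,"ty":0,"tz":0,"yaw":0,"jaw":0.05},
    {"tx":0,"ty":0,"tz":0.3,"yaw":0,"jaw":0.05},
    {"tx":0,"ty":0,"tz":0.3,"yaw":0,"jaw":0.05}
  ],
  "grip_force": 50
}}

```text
clock: 8.4
position: [0.5015, 0.1533, 0.0639]
eef_rot: [3.139, 0.103, 0.003]
contact_force: [-1.6, -1.4, 9.1]
grip_width: 0.015
gripper_force: 50.9
```

```bash
python3 m.py
```

```text
8.4 [0.50149809 0.1532538  0.0639347 ] [3.13937643e+00 1.02804921e-01 3.06932030e-03] 0.001
cup back px [258.1 215.7] n 194 ctr [519.1 154.8] size [ 4.7 16. ] ang 3.3 z [65.8 71.  75.7]
cup back px [453.9 243.6] n 1992 ctr [508.7  40.2] size [22.4 29.6] ang 3.6 z [66.2 70.5 71.7]
board px [371.5 226.7] n 14623 ctr [505.1  88.3] size [ 61.4 160.9] ang 3.7 z [56.3 57.4 58.3]
grip px [258.5 254.9] n 2956 ctr [502.9 155.1] size [37.1 36.6] ang 54.2 z [82.5 85.4 97. ]
```

The board is gripped and pressed down with about 9 N. I'll slide most of the way (tool +y), then check.

Emit:
{"name": "arm_command", "arguments": {
  "plan": [
    {"tx":0,"ty":3,"tz":0,"yaw":0,"jaw":0.05},
    {"tx":0,"ty":8,"tz":0,"yaw":0,"jaw":0.05},
    {"tx":0,"ty":14,"tz":0,"yaw":0,"jaw":0.05},
    {"tx":0,"ty":20,"tz":0,"yaw":0,"jaw":0.05},
    {"tx":0,"ty":26,"tz":0,"yaw":0,"jaw":0.05},
    {"tx":0,"ty":32,"tz":0,"yaw":0,"jaw":0.05},
    {"tx":0,"ty":38,"tz":0,"yaw":0,"jaw":0.05},
    {"tx":0,"ty":44,"tz":0,"yaw":0,"jaw":0.05},
    {"tx":0,"ty":50,"tz":0,"yaw":0,"jaw":0.05},
    {"tx":0,"ty":56,"tz":0,"yaw":0,"jaw":0.05},
    {"tx":0,"ty":62,"tz":0,"yaw":0,"jaw":0.05},
    {"tx":0,"ty":68,"tz":0,"yaw":0,"jaw":0.05},
    {"tx":0,"ty":74,"tz":0,"yaw":0,"jaw":0.05},
    {"tx":0,"ty":80,"tz":0,"yaw":0,"jaw":0.05},
    {"tx":0,"ty":84,"tz":0,"yaw":0,"jaw":0.05},
    {"tx":0,"ty":86,"tz":0,"yaw":0,"jaw":0.05},
    {"tx":0,"ty":86,"tz":0,"yaw":0,"jaw":0.05},
    {"tx":0,"ty":86,"tz":0,"yaw":0,"jaw":0.05}
  ]
}}

```text
clock: 9.95
position: [0.5075, 0.0691, 0.0639]
eef_rot: [-3.138, -0.104, -0.005]
contact_force: [0.2, 2.0, 6.4]
grip_width: 0.0149
gripper_force: 50.6
```

```bash
cat > n.py <<'E'
from h import *
o=robot.get_obs();print(o['clock'],o['position'],o['eef_rot'],abs(o['joint_vel']).max().round(3),o['contact_force'],o['torque'])
grab('wrist'); p,d,X=world('wrist');z=X[...,2];hsv=cv2.cvtColor(p,cv2.COLOR_RGB2HSV)
cv2.imwrite('pics/w%d.png'%(o['clock']*100),cv2.resize(p[...,::-1],(800,600),interpolation=cv2.INTER_CUBIC))
W=(d>0)&(X[...,0]>.44)&(X[...,0]<.57)&(X[...,1]>-.15)&(X[...,1]<.2)
rect(X,W&(z>.065)&(z<.076)&(hsv[...,1]>90),'cup back')
m=W&(z>.0545)&(z<.063)&(hsv[...,1]<90);rect(X,m,'board')
B=X[m];A=np.c_[B[:,:2],np.ones(len(B))];print('plane',np.linalg.lstsq(A,B[:,2],rcond=None)[0])
th=np.deg2rad(3.8);a=np.array([-np.sin(th),np.cos(th)]);b=np.array([np.cos(th),np.sin(th)])
q=X[...,:2]*1000-[505,88.7]; s=q@a;t=q@b
mm=m&(abs(t)<28); print('front s',np.percentile(s[mm],[.2,1]))
st=(d>0)&(t>42)&(t<50)&(z>.0425)&(z<.0485)&(abs(s)<120); print('edge s',np.percentile(s[st],[.5,1]))
E
python3 n.py
```

```text
9.95 [0.50751879 0.06907699 0.06394233] [-3.13829849 -0.10425922 -0.00501312] 0.001 [0.18197775 2.02387141 6.38573896] [ 0.48499375  0.10249984 -0.02053971]
cup back px [258.4 215.6] n 208 ctr [525.4  70.7] size [ 4.5 15.8] ang 3.7 z [65.7 70.8 75.4]
cup back px [454.1 243.8] n 1985 ctr [515. -44.] size [23.1 29.6] ang 4.1 z [66.3 70.6 71.7]
cup back px [225.3 239. ] n 19 ctr [512.7  88.3] size [4.4 1.1] ang 89.8 z [71.8 74.1 75.9]
board px [371.9 226.8] n 14943 ctr [511.2   4.4] size [ 61.3 160.7] ang 3.7 z [56.3 57.4 58.3]
plane [-0.00331662  0.00098912  0.05903172]
front s [-164.17502341 -163.27396353]
edge s [-77.9882394  -77.23556732]
```

The board is flat with the cup home, after about 84 mm of travel. About 9.5 mm remains.

Emit:
{"name": "arm_command", "arguments": {
  "plan": [
    {"tx":0,"ty":3,"tz":0,"yaw":0,"jaw":0.05},
    {"tx":0,"ty":6,"tz":0,"yaw":0,"jaw":0.05},
    {"tx":0,"ty":8.5,"tz":0,"yaw":0,"jaw":0.05},
    {"tx":0,"ty":9.5,"tz":0,"yaw":0,"jaw":0.05},
    {"tx":0,"ty":9.5,"tz":0,"yaw":0,"jaw":0.05},
    {"tx":0,"ty":9.5,"tz":0,"yaw":0,"jaw":0.05},
    {"tx":0,"ty":9.5,"tz":0,"yaw":0,"jaw":0.05},
    {"tx":0,"ty":9.5,"tz":0,"yaw":0,"jaw":0.05}
  ]
}}

```text
clock: 10.67
position: [0.5081, 0.0601, 0.064]
eef_rot: [-3.138, -0.105, -0.005]
contact_force: [-0.7, 3.9, 6.2]
grip_width: 0.0154
gripper_force: 50.6
```

```bash
python3 n.py; ls -t pics | head -1; cp pics/$(ls -t pics | head -1) pics/last.png
```

```text
10.6667 [0.50812649 0.06013688 0.06395157] [-3.13777538 -0.10488263 -0.00506193] 0.001 [-0.70745938  3.92513581  6.17316191] [ 0.63601383  0.03738316 -0.01987141]
cup back px [258.3 215.6] n 205 ctr [526.   61.8] size [ 4.9 15.9] ang 4.0 z [65.7 70.6 75.4]
cup back px [454.1 243.9] n 1988 ctr [515.7 -52.8] size [22.1 29.6] ang 3.8 z [66.4 70.6 71.7]
cup back px [225.4 238.2] n 13 ctr [513.3  79.6] size [0.5 3.3] ang 4.7 z [71.5 73.4 75.1]
board px [372.  226.8] n 14939 ctr [511.9  -4.9] size [ 61.4 161.2] ang 3.6 z [56.2 57.3 58.3]
plane [-0.00322238  0.00120788  0.05897233]
front s [-173.36832217 -172.26919825]
edge s [-77.92193399 -77.15448333]
w1066.png
```

View pics/last.png

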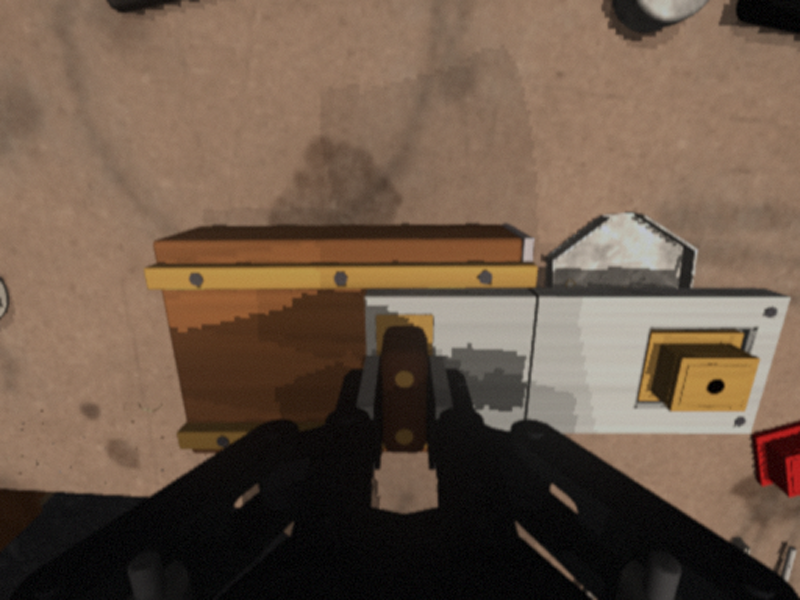

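The line at (537,290) meets the stand's front edge at (535,265), the board is flat and the cup is home. Front to edge measures 94–95.5 mm against a target of 95 mm. I'll hold briefly and hand in.

Emit:
{"name": "arm_command", "arguments": {
  "plan": [
    {"tx":0,"ty":0,"tz":0,"yaw":0,"jaw":0.05},
    {"tx":0,"ty":0,"tz":0,"yaw":0,"jaw":0.05},
    {"tx":0,"ty":0,"tz":0,"yaw":0,"jaw":0.05},
    {"tx":0,"ty":0,"tz":0,"yaw":0,"jaw":0.05}
  ]
}}

```text
clock: 11.05
position: [0.5081, 0.0601, 0.064]
eef_rot: [-3.138, -0.105, -0.005]
contact_force: [0.0, 3.3, 5.8]
grip_width: 0.0147
gripper_force: 50.6
```

```bash
python3 -c "
from plant import robot
o=robot.get_obs();print(o['position'],o['contact_force']);print(robot.finish_job())"
```

```text
[0.50813124 0.06012487 0.06395001] [3.14536005e-03 3.27010868e+00 5.76958577e+00]
the job is handed in; nothing more can be done
None
```

I handed the job in at about 11 s, no verdict returned: the cup is rim down and home in the pocket, and the board is slid out with its line within about 1 mm of the stand's edge, still gripped and pressed flat with about 6 N.

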